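Fit the weight sleeve and draw out the camera stand

ROBOT

A 6-joint arm with a two-finger parallel gripper is mounted at the origin on a cart in front of the work surface, level with it; the furniture and walls round the work are solid. World frame = base frame: x ahead of the robot, y to its left, z up, the work surface at z = 0. Lengths are in mm, angles in rad, forces in N, time in s.
With the tool pointing down it reaches from about 350 to 875 mm from the base axis. Payload 4.2 kg.
Tool frame: the origin (TCP) lies at the very end of the fingers, on their centre line; the grasp point (between the pads) lies 19 mm behind it; z points along the fingers, y is the line along which they close (so a half turn about z gives the same grasp; the last joint's range is limited). The gripper opens to 85 mm and grips with 20 to 120 N. Pads are 22 mm wide; open, the fingers measure 114 mm over their backs; the gripper's body (76 mm by 85 mm) begins 54 mm behind the grasp point. The pads swing forward as they close: fully open they stand 13 mm farther back than shut.
Start: joints at [1.426, 0.385, 0.008, 0, -1.194, -0.259], TCP at [245.539, 574.726, 231.312] pointing down, gripper open.
Joint ranges: [-3.14, 3.14], [-1.21, 2.06], [-1.07, 1.41], [-3.16, 2.05], [-2.99, -0.16], [-3.1, 3.1]. Speed limits (rad/s): [2.79, 2.79, 3.14, 3.14, 3.14, 3.14].

INTERFACE

Orientations are given as a unit quaternion [x, y, z, w].
In Python, from bench import arm, optics gives the robot as it stands. The module is installed in compiled form; this text tells all that it offers.
- The arm moves only by the tool step_arm, never from a script. Its argument "motion" is a list of rows, each an object with "dr": the turn, a rotation vector about the tool's x, y, z in units of 8 degrees (1.0 is 8 degrees), a list of three; "slide": the shift along the tool's x, y, z in mm, a list of three; "jaw": the finger opening in mm, from 0 to 85.4. A call has exactly 8 rows; each row is the pose to reach, as a shift and turn from the pose commanded when the call began, along the tool's axes at that moment; what a row does not reach only later rows make up. A row lasts 1/8 s, in which the tool goes at most 62.5 mm and 10.7 degrees, less where a joint would pass 70% of its speed; a pose out of reach is approached as far as the arm can. A call with a gripper value outside its range is refused whole. The fingers move at their own pace and stop on an object; the grip force is fixed at half the most. Time passes only in rows, so rows that repeat a pose let the fingers close, or fill a call up. It gives the time, the measured TCP pose, the force, the opening and the grip force at its end, in the units of the state.
- arm.read_state(): the state, without advancing time (a new reading comes with each control period).
- optics.get_image(name): name is "side" or "top"; returns the picture (420x560x3 uint8, blue, green, red); there is no depth.
- optics.camera_info(name): a dict with "camera_matrix" (3x3 intrinsics, pixels), "k1" (the pictures are not rectified: a ray, as slopes to the right and down, at radius r is drawn at 1 + k1 r^2 times it, then the intrinsics apply), "view" (4x4, takes a point from world to camera coordinates). Camera axes: x right, y up, looking along -z (the intrinsics and any distortion apply to the point x, -y, -z); pixel columns grow to the right and rows downward; lengths in mm; the calibration is good to about 2 mm. A picture is of the moment at which its call begins. camera_info takes no time and is no camera call.
- arm.job_done(): hands the job in; it is judged then, once.
The state is a dict: "clock": time; "joints": joint angles; "joint_vel": joint speeds; "joint_efforts": joint torques, N m; "position": TCP position; "ee_rot": TCP orientation; "contact_force": force on the tool from outside, world axes, zero at the start; "wrist_torque": the same for the moment, N m; "gripper_width": finger opening in mm; "grasp_force": force on a finger pad.
Only numpy, scipy, OpenCV 4.12 (cv2) and the standard library are available. Lean on these libraries where they do the work, as an engineer would, in place of code of your own. Each camera call takes 0.05 s, during which the arm holds its last target. There are 200 camera calls.

TASK

Get the telescoping camera stand ready for filming. First, with its column still down, slip the steel sleeve over the column, lower it until it sits fully home on the stand's foot, and let go of it. Then squeeze the release button on the side of the head and, keeping it squeezed, draw the head up past the first stop to the second (all the way out) without lifting the foot off the worktop; finish while still holding the head up there with the button squeezed in, and leave the timer, mug, spice jar and pepper mill undisturbed.

Things in the scene. Friction and masses are not known exactly. Their poses are not given: they have to be found in the camera images.
- camstand: Loose camera stand, 1.2 kg. Origin: centre of underside, z up the column. Dark round foot, 120 mm diameter, 12 mm thick; on it a 41 mm centring boss 6 mm high with a cone above; aluminium tube of 24 to 27 mm up to 86 mm; then (column down) the black head from 88 to 126 mm, 24 mm (x) by 26 mm (y). The release button is on the head's -x side, facing the robot at yaw 0 (up to 46 degrees off).
- stand_seat (a point): Point on the column's axis at the top face of the foot (12 mm above the worktop), where the underside of the sleeve comes to rest. Axes as camstand.
- stand_head_top (a point): Centre of the top of the head, on the column's axis: 126 mm above the worktop with the column pushed down, 186 mm fully drawn out. Moves with the head.
- stand_button_face (a point): Centre of the release button's outer face, 18 mm from the axis along the stand's -x, 16 mm below the head's top. Grey, 16 mm wide and high, stands 6 mm out. Pinch head and button together, one finger on the button, one on the opposite (+x) side: 30 mm across, 25 mm when squeezed in. With the sleeve seated (its top at 92 mm) the head stands 34 mm out of it.
- stand_button (a joint): How far the button is pushed in: 0 m out to 0.005 m fully in. A spring pushes it out, 1.6 N at first and 5.6 N fully in.
- stand_head (a joint): Draw of the head: 0 m down, 0.030 first stop, 0.060 second stop (end of travel). A latch pin blocks it at each stop unless the button is in more than 3.5 mm; let out on the way, the button snaps into the next stop. With the button in, 3 to 4 N lift the head; let go, it sinks back. With the sleeve on, a pull of about 15 N against the latch or the end of travel lifts the foot.
- sleeve: Loose plain steel tube, the weight sleeve: 62 mm outside, 46 mm inside diameter, 80 mm high, 0.3 to 0.5 kg, open at both ends, upright on the worktop. Origin: centre of its underside, z along its axis; both ends alike. Passes over head and button and fits round the boss with 2.5 mm play. Hold it by its top 15 mm: the column comes up between the fingers, to 34 mm above its rim when seated.
- timer: Bystander: pale round kitchen timer, 63 mm diameter, 48 mm high; origin at centre of underside.
- spice_tin: Bystander: spice jar with a red cap, 45 mm diameter, 106 mm high; origin at centre of underside.
- blue_mug: Bystander: blue and white mug, 85 mm diameter, 98 mm high, with handle; origin at centre of underside.
- mill: Bystander: wooden pepper mill, 58 mm diameter, 165 mm high; origin at centre of underside.
Mind the look-alikes: they are no part of the job. Leave any pink or turquoise look-alike of the camstand alone.

How it is judged:
By the outcome, as a careful person would: the job done as asked, in the order asked, and still so for the second after the job is handed in, while the arm keeps its last pose, push and grip.
It also fails if it takes over 58 s, if anything falls off the work surface, if the arm or the gripper's body presses on something with over 40 N, if the wrist force passes 120 N, or if a joint passes its speed limit or range.

## Working session

There is one attempt and no reset: what is moved stays moved. The work goes in short steps, Python scripts to look and compute and a tool call to move; the robot and the scene stay as the last step left them, time stands still between calls to the robot, and variables do not carry over. Pictures are saved under pics/ and viewed, at most 10 in all, crops included, and the job is handed in when it is done.

Besides the shell and the picture viewer there is one more tool, called after "Emit:" as name(argument=value, ...) on one line, values as JSON. step_arm: Moves the arm, as the interface text tells. Its arguments: {"type":"object","properties":{"motion":{"type":"array","items":{"type":"object","properties":{"dr":{"type":"array","items":{"type":"number"}},"slide":{"type":"array","items":{"type":"number"}},"jaw":{"type":"number"}}}}},"required":["motion"]}

```bash
mkdir -p pics; python3 - <<'E'
from bench import arm, optics
import cv2
for n in ("side","top"):
    cv2.imwrite(f"pics/{n}0.png",optics.get_image(n)); print(n,optics.camera_info(n))
print(arm.read_state())
E
```

```text
side {'camera_matrix': array([[461.7690893 ,   0.        , 271.92328449],
       [  0.        , 461.7690893 , 200.29017767],
       [  0.        ,   0.        ,   1.        ]]), 'k1': -0.1466789091322622, 'view': array([[ 9.99936682e-01, -3.99246486e-03, -1.05210192e-02,
        -6.10672309e+02],
       [ 1.08709640e-02,  5.84288735e-01,  8.11473041e-01,
        -9.79761317e+01],
       [ 2.90753540e-03, -8.11536034e-01,  5.84295141e-01,
        -1.21309320e+03],
       [ 0.00000000e+00,  0.00000000e+00,  0.00000000e+00,
         1.00000000e+00]])}
top {'camera_matrix': array([[461.98682269,   0.        , 281.28216396],
       [  0.        , 461.98682269, 216.42060205],
       [  0.        ,   0.        ,   1.        ]]), 'k1': 0.05401893897082331, 'view': array([[-2.38664221e-02, -9.99714317e-01,  1.29526371e-03,
         3.39194857e+01],
       [ 9.94728134e-01, -2.36180939e-02,  9.97904037e-02,
        -6.40419821e+02],
       [-9.97313037e-02,  3.67007515e-03,  9.95007637e-01,
        -1.00819011e+03],
       [ 0.00000000e+00,  0.00000000e+00,  0.00000000e+00,
         1.00000000e+00]])}
{'clock': 0.1, 'joints': array([ 1.42559021e+00,  3.85466566e-01,  6.76871586e-03, -4.40859345e-04,
       -1.19399605e+00, -2.58627655e-01]), 'joint_vel': array([ 0.00207977, -0.0017286 ,  0.00333151,  0.00230944, -0.00016793,
       -0.00183139]), 'joint_efforts': array([-7.67338515e-04, -3.93324423e+01,  1.88928097e+01,  4.19794947e+00,
       -2.64244278e-03,  6.10447458e-06]), 'position': array([245.35372953, 574.26247983, 230.3404418 ]), 'ee_rot': array([ 9.79667181e-01, -2.00627196e-01, -1.50781749e-04,  9.58875336e-04]), 'contact_force': array([0.09784809, 0.14307916, 0.79929985]), 'wrist_torque': array([-0.01751645, -0.01307129, -0.02200965]), 'grasp_force': 0.0, 'gripper_width': 85.48455050471424}
```

View pics/side0.png

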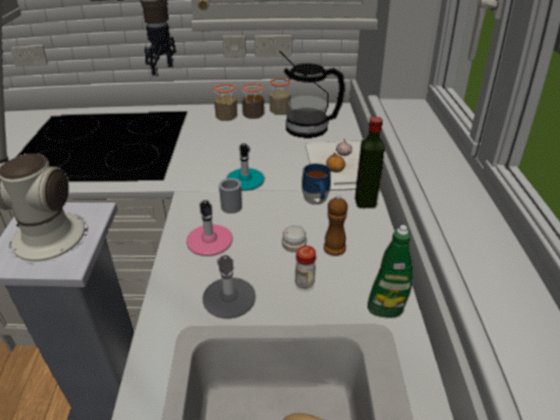

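View pics/top0.png

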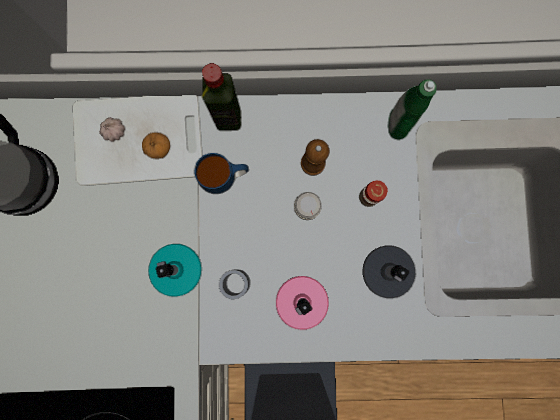

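Stand candidates in the top view are dark (388,272), pink (302,303) and turquoise (175,270). The dark one matches the description. The sleeve is the grey ring at (234,284), and at (231,196) in the side view. I'll check both in a close crop.

```bash
cat > h.py <<'E'
import numpy as np, cv2
from bench import arm, optics
from scipy.spatial.transform import Rotation as R
C={n:optics.camera_info(n) for n in("side","top")}
def ray(n,u,v):
    c=C[n];K=c["camera_matrix"];d=np.array([(u-K[0,2])/K[0,0],(v-K[1,2])/K[1,1]]);s=d.copy()
    for _ in range(20): s=d/(1+c["k1"]*(s@s))
    V=c["view"];Rm=V[:3,:3];return -Rm.T@V[:3,3], Rm.T@np.array([s[0],-s[1],-1])
def onz(n,u,v,z):
    o,d=ray(n,u,v);return o+d*(z-o[2])/d[2]
def proj(n,p):
    c=C[n];q=c["view"][:3,:3]@np.array(p,float)+c["view"][:3,3];s=np.array([q[0],-q[1]])/-q[2]
    s=s*(1+c["k1"]*(s@s));K=c["camera_matrix"];return s*[K[0,0],K[1,1]]+K[:2,2]
def crop(im,x,y,w,h,s): return cv2.resize(im[y:y+h,x:x+w],None,fx=s,fy=s,interpolation=cv2.INTER_CUBIC)
E
python3 - <<'E'
from h import *
t=cv2.imread("pics/top0.png");s=cv2.imread("pics/side0.png")
a=np.hstack([crop(t,355,240,66,66,6),crop(s,195,245,66,66,6)])
b=np.hstack([crop(t,211,261,48,48,4),crop(s,207,172,48,48,4)])
o=np.zeros((396+192,792,3),np.uint8);o[:396]=a;o[396:,:384]=b
cv2.imwrite("pics/c1.png",o)
E
```

```text
(no output)
```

View pics/c1.png

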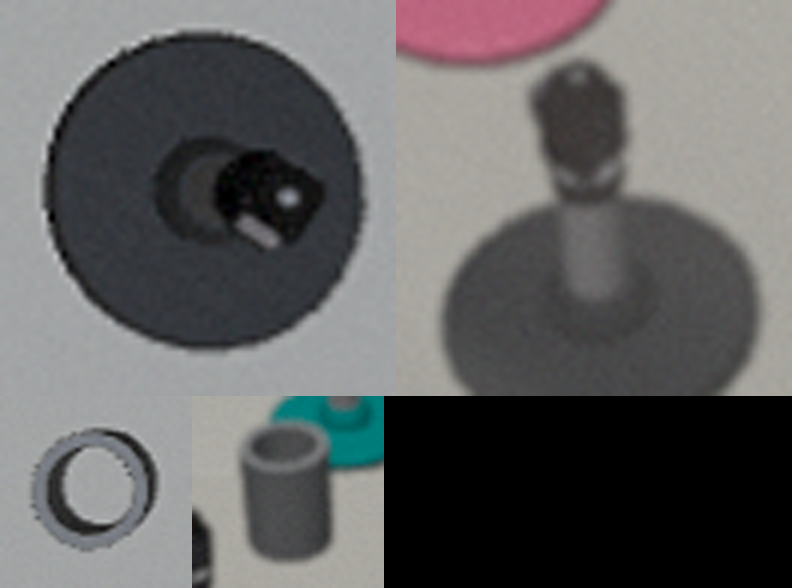

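Top left, the dark stand's foot is centred near (389,272), with the grey button strip on the head's lower-left side near (398,278.5). Below it is the sleeve rim, centred near (234.3,284) in the top view and (230.2,184.8) in the side view.

```bash
cat >> h.py <<'E'
def tri(a,b):
    (o1,d1),(o2,d2)=ray("top",*a),ray("side",*b)
    s=np.linalg.lstsq(np.c_[d1,-d2],o2-o1,rcond=None)[0];p,q=o1+s[0]*d1,o2+s[1]*d2
    return (p+q)/2,np.linalg.norm(p-q)
E
python3 - <<'E'
from h import *
np.set_printoptions(precision=1,suppress=True)
print("foot top",onz("top",388.7,271.6,12),"side",onz("side",195+205/6-.5,245+317/6-.5,12))
s=onz("top",234.0,283.9,80);print("sleeve",s,"side",onz("side",230,184.6,80),"tri",tri((234,283.9),(230,184.6)))
f=onz("top",388.7,271.6,12)
b1=onz("top",355+238/6-.4,240+222/6-.4,118);b2=onz("top",355+278/6-.4,240+242/6-.4,118);print("btn",b1,b2,(b1+b2)/2-f)
print("head top centre pred",[ (proj("top",[f[0],f[1],126])-[354.6,239.6])*6],[ (proj("side",[f[0],f[1],126])-[194.6,244.6])*6-[-396,0]])
# mug, mill, timer, spice approximate
for n,u,v,z in (("timer",308,205,48),("spice",376,191,106),("mill",318,150,165),("mug",214,173,98),("pink",302,303,12),("teal",175,270,12)): print(n,onz("top",u,v,z))
E
```

```text
foot top [ 512.  -221.2   12. ] side [ 513.7 -228.1   12. ]
sleeve [495.4 122.1  80. ] side [497.2 120.9  80. ] tri (array([496.2, 122.3,  79. ]), np.float64(1.6923184318209916))
btn [ 504.2 -207.4  118. ] [ 497.3 -220.5  118. ] [-11.2   7.2 106. ]
head top centre pred [array([283.8, 198.6])] [array([574.4,  77.9])]
timer [663.5 -41.2  48. ]
spice [ 682.5 -181.   106. ]
mill [758.7 -57.  165. ]
mug [730.5 159.6  98. ]
pink [446.4 -23.3  12. ]
teal [527.1 261.6  12. ]
```

```bash
cat >> h.py <<'E'
def go(x,y,z,yaw):
    "slide (tool axes) and dr from measured pose to target; yaw = direction of tool y, deg"
    s=arm.read_state();r=R.from_quat(s["ee_rot"]);a=np.deg2rad(yaw);yv=np.array([np.cos(a),np.sin(a),0]);zv=np.array([0,0,-1.])
    T=R.from_matrix(np.c_[np.cross(yv,zv),yv,zv]);np.set_printoptions(precision=2,suppress=True)
    print("slide",r.inv().apply(np.array([x,y,z])-s["position"]),"dr",np.rad2deg((r.inv()*T).as_rotvec())/8)
E
python3 - <<'E'
from h import *
go(496,122,150,150)
E
```

```text
slide [408.24 317.17  80.99] dr [ 0.01 -0.01 12.11]
```

Emit:
step_arm(motion=[{"slide": [51, 40, 0], "dr": [0, 0, 1.3], "jaw": 85}, {"slide": [102, 80, 0], "dr": [0, 0, 2.6], "jaw": 85}, {"slide": [153, 120, 0], "dr": [0, 0, 3.9], "jaw": 85}, {"slide": [204, 160, 0], "dr": [0, 0, 5.2], "jaw": 85}, {"slide": [255, 200, 0], "dr": [0, 0, 6.5], "jaw": 85}, {"slide": [306, 240, 0], "dr": [0, 0, 7.8], "jaw": 85}, {"slide": [357, 280, 0], "dr": [0, 0, 9.1], "jaw": 85}, {"slide": [408, 317, 0], "dr": [0, 0, 10.4], "jaw": 85}])

```text
clock: 1.1
position: [488.1, 135.4, 231.3]
ee_rot: [-0.597, 0.802, 0.0, -0.0]
contact_force: [0.6, 1.1, 0.4]
gripper_width: 85.1
grasp_force: 0.0
```

```bash
python3 - <<'E'
from h import *
go(496,122,63,150)
print(arm.read_state()["position"],arm.read_state()["joints"])
E
```

```text
slide [ 10.58 -11.38 168.26] dr [0.   0.   1.67]
[488.14 135.38 231.27] [ 0.59  0.18 -0.28 -0.   -1.11 -0.88]
```

Emit:
step_arm(motion=[{"slide": [0, 0, 20], "dr": [0, 0, 0.8], "jaw": 85}, {"slide": [0, 0, 60], "dr": [0, 0, 1.7], "jaw": 85}, {"slide": [0, 0, 100], "dr": [0, 0, 1.7], "jaw": 85}, {"slide": [0, 0, 125], "dr": [0, 0, 1.7], "jaw": 85}, {"slide": [0, 0, 125], "dr": [0, 0, 1.7], "jaw": 85}, {"slide": [0, 0, 125], "dr": [0, 0, 1.7], "jaw": 85}, {"slide": [0, 0, 125], "dr": [0, 0, 1.7], "jaw": 85}, {"slide": [0, 0, 125], "dr": [0, 0, 1.7], "jaw": 85}])

```text
clock: 2.1
position: [488.2, 137.6, 107.3]
ee_rot: [-0.501, 0.866, 0.0, 0.001]
contact_force: [0.0, -0.2, 0.4]
gripper_width: 85.1
grasp_force: 0.0
```

```bash
python3 - <<'E'
from h import *
go(496,122,63,150)
t=optics.get_image("top");s=optics.get_image("side")
cv2.imwrite("pics/c2.png",np.hstack([crop(t,184,234,100,100,4),crop(s,181,120,100,100,4)]))
E
```

```text
slide [  9.7  -14.55  44.3 ] dr [-0.01  0.01  0.01]
```

View pics/c2.png

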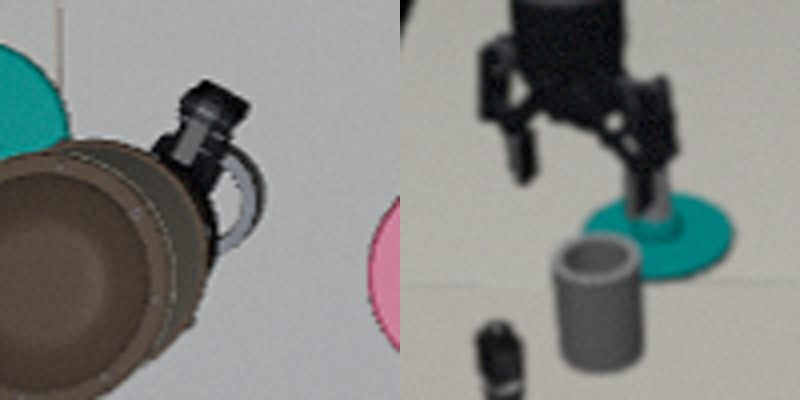

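The gripper stands above the sleeve, offset about 15 mm to the left of it. The sleeve hasn't moved (rim near (230,184) in the side view). I'll shift sideways, descend and grip.

Emit:
step_arm(motion=[{"slide": [9.7, -14.5, 0], "jaw": 85, "dr": [0, 0, 0]}, {"slide": [9.7, -14.5, 0], "jaw": 85, "dr": [0, 0, 0]}, {"slide": [9.7, -14.5, 15], "jaw": 85, "dr": [0, 0, 0]}, {"slide": [9.7, -14.5, 30], "jaw": 85, "dr": [0, 0, 0]}, {"slide": [9.7, -14.5, 44], "jaw": 85, "dr": [0, 0, 0]}, {"slide": [9.7, -14.5, 44], "jaw": 85, "dr": [0, 0, 0]}, {"slide": [9.7, -14.5, 44], "jaw": 85, "dr": [0, 0, 0]}, {"slide": [9.7, -14.5, 44], "jaw": 85, "dr": [0, 0, 0]}])

```text
clock: 3.2
position: [495.8, 121.9, 62.8]
ee_rot: [-0.501, 0.866, -0.0, 0.001]
contact_force: [0.3, 0.2, 0.3]
gripper_width: 85.1
grasp_force: 0.0
```

Emit:
step_arm(motion=[{"slide": [0, 0, 0], "jaw": 75, "dr": [0, 0, 0]}, {"slide": [0, 0, 0], "jaw": 68, "dr": [0, 0, 0]}, {"slide": [0, 0, 0], "jaw": 62, "dr": [0, 0, 0]}, {"slide": [0, 0, 0], "jaw": 50, "dr": [0, 0, 0]}, {"slide": [0, 0, 0], "jaw": 50, "dr": [0, 0, 0]}, {"slide": [0, 0, 0], "jaw": 50, "dr": [0, 0, 0]}, {"slide": [0, 0, 0], "jaw": 50, "dr": [0, 0, 0]}, {"slide": [0, 0, 0], "jaw": 50, "dr": [0, 0, 0]}])

```text
clock: 4.2
position: [495.1, 121.8, 63.1]
ee_rot: [-0.501, 0.866, 0.0, -0.0]
contact_force: [-2.8, 0.5, 4.9]
gripper_width: 58.9
grasp_force: 63.7
```

Emit:
step_arm(motion=[{"slide": [0, 0, -10], "jaw": 50, "dr": [0, 0, 0]}, {"slide": [0, 0, -30], "jaw": 50, "dr": [0, 0, 0]}, {"slide": [0, 0, -55], "jaw": 50, "dr": [0, 0, 0]}, {"slide": [0, 0, -85], "jaw": 50, "dr": [0, 0, 0]}, {"slide": [0, 0, -115], "jaw": 50, "dr": [0, 0, 0]}, {"slide": [0, 0, -140], "jaw": 50, "dr": [0, 0, 0]}, {"slide": [0, 0, -155], "jaw": 50, "dr": [0, 0, 0]}, {"slide": [0, 0, -155], "jaw": 50, "dr": [0, 0, 0]}])

```text
clock: 5.2
position: [495.6, 121.8, 217.9]
ee_rot: [-0.5, 0.866, 0.0, 0.001]
contact_force: [0.0, -0.1, -4.1]
gripper_width: 58.9
grasp_force: 65.6
```

```bash
python3 - <<'E'
from h import *
print(arm.read_state()["position"],arm.read_state()["contact_force"])
go(512.5,-222.5,218,150)
E
```

```text
[495.60258997 121.79866829 217.85600444] [ 0.04779395 -0.14717356 -4.12986047]
slide [ 289.89 -186.52   -0.48] dr [-0.    0.01  0.01]
```

Emit:
step_arm(motion=[{"slide": [20, -13, 0], "jaw": 50, "dr": [0, 0, 0]}, {"slide": [60, -39, 0], "jaw": 50, "dr": [0, 0, 0]}, {"slide": [105, -68, 0], "jaw": 50, "dr": [0, 0, 0]}, {"slide": [150, -97, 0], "jaw": 50, "dr": [0, 0, 0]}, {"slide": [195, -126, 0], "jaw": 50, "dr": [0, 0, 0]}, {"slide": [235, -151, 0], "jaw": 50, "dr": [0, 0, 0]}, {"slide": [270, -174, 0], "jaw": 50, "dr": [0, 0, 0]}, {"slide": [290, -187, 0], "jaw": 50, "dr": [0, 0, 0]}])

```text
clock: 6.2
position: [511.7, -224.7, 215.1]
ee_rot: [-0.499, 0.866, 0.001, -0.001]
contact_force: [0.8, 0.0, -3.0]
gripper_width: 58.6
grasp_force: 65.6
```

Emit:
step_arm(motion=[{"slide": [0, 0, 0], "jaw": 50, "dr": [0, 0, 0]}, {"slide": [0, 0, 0], "jaw": 50, "dr": [0, 0, 0]}, {"slide": [0, 0, 5], "jaw": 50, "dr": [0, 0, 0]}, {"slide": [0, 0, 8], "jaw": 50, "dr": [0, 0, 0]}, {"slide": [0, 0, 10], "jaw": 50, "dr": [0, 0, 0]}, {"slide": [0, 0, 10], "jaw": 50, "dr": [0, 0, 0]}, {"slide": [0, 0, 10], "jaw": 50, "dr": [0, 0, 0]}, {"slide": [0, 0, 10], "jaw": 50, "dr": [0, 0, 0]}])

```text
clock: 7.2
position: [512.9, -223.0, 207.5]
ee_rot: [-0.501, 0.866, -0.0, 0.0]
contact_force: [-0.9, 0.0, -3.5]
gripper_width: 58.6
grasp_force: 65.7
```

```bash
python3 - <<'E'
from h import *
go(512.5,-222.5,208,150); p=arm.read_state()["position"];print(p)
t=optics.get_image("top");s=optics.get_image("side");cv2.imwrite("pics/t3.png",t);cv2.imwrite("pics/s3.png",s)
print("pred sleeve bottom/top ctr",proj("side",[p[0],p[1],p[2]-63]),proj("side",[p[0],p[1],p[2]+17]),"top",proj("top",[p[0],p[1],p[2]-63]))
cv2.imwrite("pics/c3.png",np.hstack([crop(t,345,225,100,125,4),crop(s,180,190,100,125,4)]))
E
```

```text
slide [-0.23  0.54 -0.52] dr [-0.    0.    0.01]
[ 512.86 -222.97  207.48]
pred sleeve bottom/top ctr [224.03 251.57] [221.04 221.05] top [405.25 272.43]
```

View pics/c3.png

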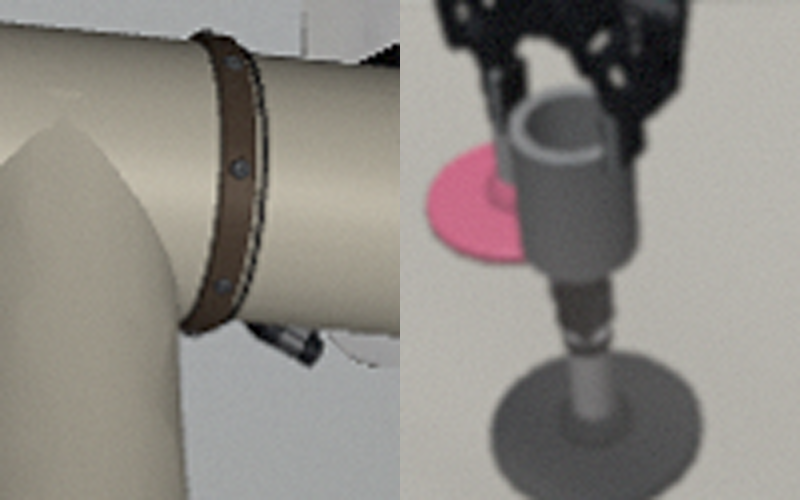

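Top view: the arm blocks the stand. Side view: the sleeve is held upright over the head, lower rim centre near (224.6,252), and the foot centre is near (229,297). I'll refine the stand centre by fitting the foot outline in the first pictures.

```bash
python3 - <<'E'
from h import *
from scipy.optimize import least_squares
def edges(im,n,c,z,r):
    # radial subpixel edge of the projected circle
    g=cv2.cvtColor(im,cv2.COLOR_BGR2GRAY).astype(np.float32);g=cv2.GaussianBlur(g,(3,3),.7);out=[]
    for a in np.arange(0,2*np.pi,.1):
        d=np.array([np.cos(a),np.sin(a),0]);rr=np.arange(r-9,r+9,.5)
        P=np.array([proj(n,[c[0],c[1],z]+d*k) for k in rr],np.float32)
        v=cv2.remap(g,P[:,:1],P[:,1:],cv2.INTER_LINEAR)[:,0];e=np.gradient(v);i=np.argmax(e)
        if e[i]>1.5 and 0<i<len(rr)-1: out.append(np.r_[d[:2]*rr[i],rr[i]])
    o=np.array(out);f=lambda p:np.hypot(o[:,0]-p[0],o[:,1]-p[1])-p[2]
    s=least_squares(f,[0,0,r],loss="soft_l1",f_scale=1);return len(o),np.array(c)+s.x[:2],s.x[2],np.std(s.fun)
for n in("top","side"):
    im=cv2.imread(f"pics/{n}0.png");c=[512.5,-222]
    for _ in range(3): q=edges(im,n,c,12 if n=="top" else 6,60);c=q[1]
    print("foot",n,q)
    c=[496,122]
    for _ in range(3): q=edges(im,n,c,80,31);c=q[1]
    print("sleeve rim",n,q)
E
```

```text
foot top (63, array([ 512.84299982, -220.68628287]), np.float64(59.755274886128376), np.float64(0.5661474118807186))
sleeve rim top (63, array([498.32458635, 117.66313039]), np.float64(28.87919918870062), np.float64(1.6878198613938682))
foot side (61, array([ 512.92389346, -220.73327508]), np.float64(60.97456073582117), np.float64(1.5521484327786466))
sleeve rim side (40, array([491.63806084, 118.29699263]), np.float64(27.298055980732464), np.float64(3.1178136329875183))
```

Emit:
step_arm(motion=[{"slide": [-1.7, 1, 0], "jaw": 50, "dr": [0, 0, 0]}, {"slide": [-1.7, 1, 5], "jaw": 50, "dr": [0, 0, 0]}, {"slide": [-1.7, 1, 12], "jaw": 50, "dr": [0, 0, 0]}, {"slide": [-1.7, 1, 19], "jaw": 50, "dr": [0, 0, 0]}, {"slide": [-1.7, 1, 26], "jaw": 50, "dr": [0, 0, 0]}, {"slide": [-1.7, 1, 33], "jaw": 50, "dr": [0, 0, 0]}, {"slide": [-1.7, 1, 38], "jaw": 50, "dr": [0, 0, 0]}, {"slide": [-1.7, 1, 40], "jaw": 50, "dr": [0, 0, 0]}])

```text
clock: 8.3
position: [512.6, -221.0, 166.9]
ee_rot: [-0.5, 0.866, 0.0, -0.0]
contact_force: [-0.3, 0.1, -3.5]
gripper_width: 58.6
grasp_force: 65.7
```

```bash
python3 - <<'E'
from h import *
go(512.9,-221,167,150);print(arm.read_state()["contact_force"],arm.read_state()["wrist_torque"])
E
```

```text
slide [-0.13 -0.26 -0.11] dr [ 0.   -0.    0.01]
[-0.32  0.11 -3.49] [-0.01 -0.01 -0.03]
```

Bottom edge now at about 104 mm, past the button's top, with no contact. Continue.

Emit:
step_arm(motion=[{"slide": [0, 0, 6], "jaw": 50, "dr": [0, 0, 0]}, {"slide": [0, 0, 14], "jaw": 50, "dr": [0, 0, 0]}, {"slide": [0, 0, 24], "jaw": 50, "dr": [0, 0, 0]}, {"slide": [0, 0, 34], "jaw": 50, "dr": [0, 0, 0]}, {"slide": [0, 0, 44], "jaw": 50, "dr": [0, 0, 0]}, {"slide": [0, 0, 54], "jaw": 50, "dr": [0, 0, 0]}, {"slide": [0, 0, 60], "jaw": 50, "dr": [0, 0, 0]}, {"slide": [0, 0, 62], "jaw": 50, "dr": [0, 0, 0]}])

```text
clock: 9.3
position: [512.6, -221.0, 104.8]
ee_rot: [-0.5, 0.866, 0.0, -0.0]
contact_force: [-0.8, 0.0, -4.1]
gripper_width: 58.8
grasp_force: 65.7
```

Emit:
step_arm(motion=[{"slide": [0, 0, 4], "jaw": 50, "dr": [0, 0, 0]}, {"slide": [0, 0, 8], "jaw": 50, "dr": [0, 0, 0]}, {"slide": [0, 0, 11], "jaw": 50, "dr": [0, 0, 0]}, {"slide": [0, 0, 14], "jaw": 50, "dr": [0, 0, 0]}, {"slide": [0, 0, 16], "jaw": 50, "dr": [0, 0, 0]}, {"slide": [0, 0, 18], "jaw": 50, "dr": [0, 0, 0]}, {"slide": [0, 0, 19], "jaw": 50, "dr": [0, 0, 0]}, {"slide": [0, 0, 19], "jaw": 50, "dr": [0, 0, 0]}])

```text
clock: 10.3
position: [512.7, -221.0, 86.3]
ee_rot: [-0.5, 0.866, 0.0, -0.0]
contact_force: [0.3, -0.5, -3.8]
gripper_width: 58.8
grasp_force: 65.7
```

Emit:
step_arm(motion=[{"slide": [0, 0, 2], "jaw": 50, "dr": [0, 0, 0]}, {"slide": [0, 0, 4], "jaw": 50, "dr": [0, 0, 0]}, {"slide": [0, 0, 5.5], "jaw": 50, "dr": [0, 0, 0]}, {"slide": [0, 0, 7], "jaw": 50, "dr": [0, 0, 0]}, {"slide": [0, 0, 8], "jaw": 50, "dr": [0, 0, 0]}, {"slide": [0, 0, 9], "jaw": 50, "dr": [0, 0, 0]}, {"slide": [0, 0, 9.5], "jaw": 50, "dr": [0, 0, 0]}, {"slide": [0, 0, 9.5], "jaw": 50, "dr": [0, 0, 0]}])

```text
clock: 11.3
position: [512.8, -221.1, 76.8]
ee_rot: [-0.5, 0.866, -0.0, -0.0]
contact_force: [0.1, -2.5, -3.7]
gripper_width: 58.4
grasp_force: 65.8
```

Emit:
step_arm(motion=[{"slide": [0, 0, 0.5], "jaw": 50, "dr": [0, 0, 0]}, {"slide": [0, 0, 1], "jaw": 50, "dr": [0, 0, 0]}, {"slide": [0, 0, 1.5], "jaw": 50, "dr": [0, 0, 0]}, {"slide": [0, 0, 2], "jaw": 50, "dr": [0, 0, 0]}, {"slide": [0, 0, 2.3], "jaw": 50, "dr": [0, 0, 0]}, {"slide": [0, 0, 2.3], "jaw": 50, "dr": [0, 0, 0]}, {"slide": [0, 0, 2.3], "jaw": 50, "dr": [0, 0, 0]}, {"slide": [0, 0, 2.3], "jaw": 50, "dr": [0, 0, 0]}])

```text
clock: 12.3
position: [512.7, -221.2, 75.3]
ee_rot: [-0.501, 0.866, -0.0, -0.0]
contact_force: [-3.6, -2.7, 5.5]
gripper_width: 59.0
grasp_force: 66.7
```

Emit:
step_arm(motion=[{"slide": [0, 0, 0], "jaw": 66, "dr": [0, 0, 0]}, {"slide": [0, 0, 0], "jaw": 75, "dr": [0, 0, 0]}, {"slide": [0, 0, 0], "jaw": 85, "dr": [0, 0, 0]}, {"slide": [0, 0, 0], "jaw": 85, "dr": [0, 0, 0]}, {"slide": [0, 0, -5], "jaw": 85, "dr": [0, 0, 0]}, {"slide": [0, 0, -12], "jaw": 85, "dr": [0, 0, 0]}, {"slide": [0, 0, -22], "jaw": 85, "dr": [0, 0, 0]}, {"slide": [0, 0, -22], "jaw": 85, "dr": [0, 0, 0]}])

```text
clock: 13.3
position: [513.6, -221.2, 97.9]
ee_rot: [-0.501, 0.866, -0.001, 0.001]
contact_force: [-0.2, -0.9, -0.1]
gripper_width: 85.1
grasp_force: 0.0
```

```bash
python3 - <<'E'
from h import *
go(512.4,-220.6,96,150)
print(arm.read_state()["contact_force"])
s=optics.get_image("side");t=optics.get_image("top");cv2.imwrite("pics/s4.png",s)
f=[512.9,-220.7]
for z in (12,92,126): print(z,proj("side",[*f,z]))
cv2.imwrite("pics/c4.png",np.hstack([crop(s,175,210,100,125,4),crop(t,345,225,100,125,4)]))
E
```

```text
slide [0.11 1.32 1.91] dr [-0.02  0.01  0.01]
[-0.16 -0.86 -0.14]
12 [228.55 294.86]
92 [225.96 269.17]
126 [224.79 257.43]
```

View pics/c4.png

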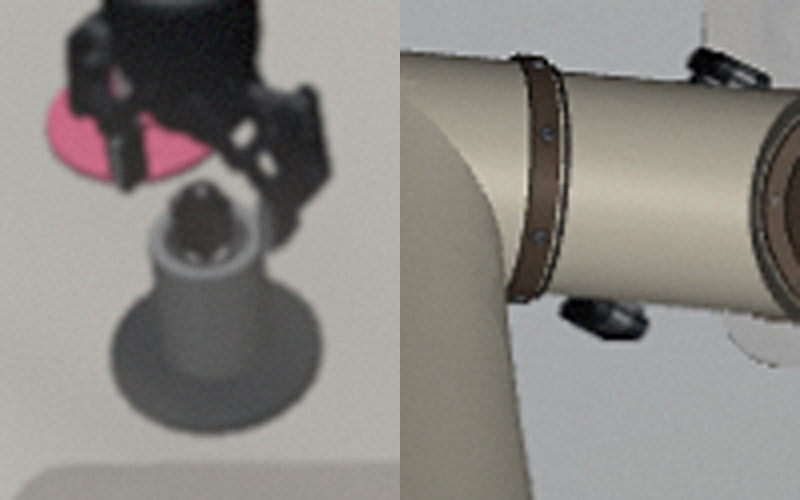

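The sleeve's rim centre is at (226,270), where a seated sleeve was predicted, so it is home and free. The stand hardly moved. Now pinch head and button.

Emit:
step_arm(motion=[{"slide": [0, 0.8, 2], "jaw": 75, "dr": [0, 0, 0]}, {"slide": [0, 0.8, 2], "jaw": 65, "dr": [0, 0, 0]}, {"slide": [0, 0.8, 2], "jaw": 55, "dr": [0, 0, 0]}, {"slide": [0, 0.8, 2], "jaw": 45, "dr": [0, 0, 0]}, {"slide": [0, 0.8, 2], "jaw": 40, "dr": [0, 0, 0]}, {"slide": [0, 0.8, 2], "jaw": 36, "dr": [0, 0, 0]}, {"slide": [0, 0.8, 2], "jaw": 33, "dr": [0, 0, 0]}, {"slide": [0, 0.8, 2], "jaw": 33, "dr": [0, 0, 0]}])

```text
clock: 14.4
position: [511.5, -220.4, 94.4]
ee_rot: [-0.5, 0.866, 0.0, -0.0]
contact_force: [-1.4, 1.3, 1.4]
gripper_width: 32.8
grasp_force: 1.0
```

Emit:
step_arm(motion=[{"slide": [0, 0, 0], "jaw": 31, "dr": [0, 0, 0]}, {"slide": [0, 0, 0], "jaw": 29, "dr": [0, 0, 0]}, {"slide": [0, 0, 0], "jaw": 27, "dr": [0, 0, 0]}, {"slide": [0, 0, 0], "jaw": 25, "dr": [0, 0, 0]}, {"slide": [0, 0, 0], "jaw": 22, "dr": [0, 0, 0]}, {"slide": [0, 0, 0], "jaw": 18, "dr": [0, 0, 0]}, {"slide": [0, 0, 0], "jaw": 15, "dr": [0, 0, 0]}, {"slide": [0, 0, 0], "jaw": 15, "dr": [0, 0, 0]}])

```text
clock: 15.4
position: [512.7, -221.0, 94.9]
ee_rot: [-0.501, 0.866, -0.001, 0.0]
contact_force: [0.5, -5.8, 2.8]
gripper_width: 24.3
grasp_force: 57.3
```

Emit:
step_arm(motion=[{"slide": [0, 0, -1], "jaw": 10, "dr": [0, 0, 0]}, {"slide": [0, 0, -2], "jaw": 10, "dr": [0, 0, 0]}, {"slide": [0, 0, -3], "jaw": 10, "dr": [0, 0, 0]}, {"slide": [0, 0, -4], "jaw": 10, "dr": [0, 0, 0]}, {"slide": [0, 0, -5], "jaw": 10, "dr": [0, 0, 0]}, {"slide": [0, 0, -6], "jaw": 10, "dr": [0, 0, 0]}, {"slide": [0, 0, -6], "jaw": 10, "dr": [0, 0, 0]}, {"slide": [0, 0, -6], "jaw": 10, "dr": [0, 0, 0]}])

```text
clock: 16.4
position: [512.8, -220.5, 99.9]
ee_rot: [-0.501, 0.866, -0.0, 0.001]
contact_force: [2.4, -5.0, -2.4]
gripper_width: 24.0
grasp_force: 57.9
```

Emit:
step_arm(motion=[{"slide": [0, 0, -4], "jaw": 10, "dr": [0, 0, 0]}, {"slide": [0, 0, -9], "jaw": 10, "dr": [0, 0, 0]}, {"slide": [0, 0, -14], "jaw": 10, "dr": [0, 0, 0]}, {"slide": [0, 0, -19], "jaw": 10, "dr": [0, 0, 0]}, {"slide": [0, 0, -24], "jaw": 10, "dr": [0, 0, 0]}, {"slide": [0, 0, -29], "jaw": 10, "dr": [0, 0, 0]}, {"slide": [0, 0, -33], "jaw": 10, "dr": [0, 0, 0]}, {"slide": [0, 0, -33], "jaw": 10, "dr": [0, 0, 0]}])

```text
clock: 17.4
position: [512.6, -220.4, 133.6]
ee_rot: [-0.501, 0.866, -0.0, 0.001]
contact_force: [4.0, -2.9, -2.5]
gripper_width: 23.8
grasp_force: 57.8
```

Emit:
step_arm(motion=[{"slide": [0, 0, -3], "jaw": 10, "dr": [0, 0, 0]}, {"slide": [0, 0, -6], "jaw": 10, "dr": [0, 0, 0]}, {"slide": [0, 0, -9], "jaw": 10, "dr": [0, 0, 0]}, {"slide": [0, 0, -12], "jaw": 10, "dr": [0, 0, 0]}, {"slide": [0, 0, -15], "jaw": 10, "dr": [0, 0, 0]}, {"slide": [0, 0, -17], "jaw": 10, "dr": [0, 0, 0]}, {"slide": [0, 0, -17], "jaw": 10, "dr": [0, 0, 0]}, {"slide": [0, 0, -17], "jaw": 10, "dr": [0, 0, 0]}])

```text
clock: 18.4
position: [512.3, -220.5, 150.7]
ee_rot: [-0.501, 0.866, -0.0, 0.0]
contact_force: [5.1, -1.2, -3.2]
gripper_width: 23.8
grasp_force: 57.7
```

```bash
python3 - <<'E'
from h import *
s=optics.get_image("side");cv2.imwrite("pics/s5.png",s);print(arm.read_state()["contact_force"],arm.read_state()["position"])
s4=cv2.imread("pics/s4.png")
for z in (12,92,126,182): print(z,proj("side",[513,-220.7,z]))
cv2.imwrite("pics/c5.png",np.hstack([crop(s,175,210,100,125,4),crop(s4,175,210,100,125,4)]))
E
```

```text
[ 5.34582869 -1.64886855 -2.50476506] [ 512.3065531  -220.55331571  150.67190189]
12 [228.59725279 294.8586283 ]
92 [226.00487095 269.17200017]
126 [224.83673239 257.43070128]
182 [222.82123269 236.92272099]
```

View pics/c5.png

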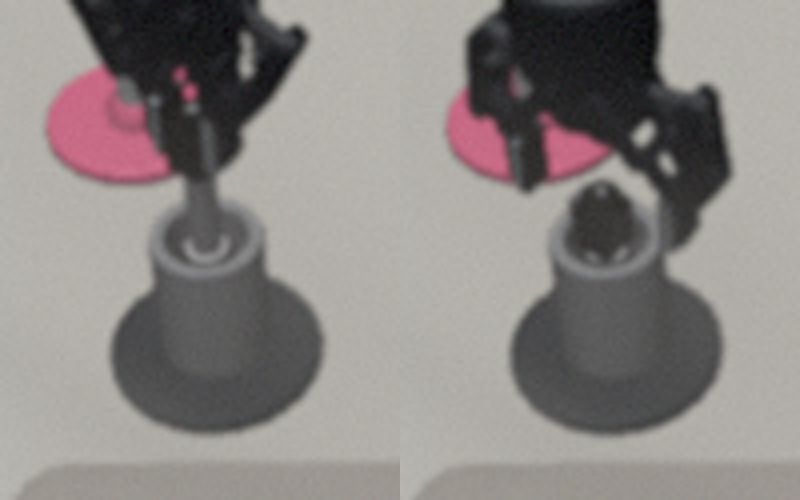

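The foot and sleeve are where they were (foot bottom edge at crop row 432 in both pictures), and the head is out with the inner tube showing. Now the last few millimetres, gently.

Emit:
step_arm(motion=[{"slide": [0, 0, -0.6], "jaw": 10, "dr": [0, 0, 0]}, {"slide": [0, 0, -1.2], "jaw": 10, "dr": [0, 0, 0]}, {"slide": [0, 0, -1.8], "jaw": 10, "dr": [0, 0, 0]}, {"slide": [0, 0, -2.4], "jaw": 10, "dr": [0, 0, 0]}, {"slide": [0, 0, -3], "jaw": 10, "dr": [0, 0, 0]}, {"slide": [0, 0, -3.3], "jaw": 10, "dr": [0, 0, 0]}, {"slide": [0, 0, -3.3], "jaw": 10, "dr": [0, 0, 0]}, {"slide": [0, 0, -3.3], "jaw": 10, "dr": [0, 0, 0]}])

```text
clock: 19.45
position: [512.2, -220.5, 153.7]
ee_rot: [-0.5, 0.866, -0.0, 0.0]
contact_force: [5.7, -0.4, -3.3]
gripper_width: 23.8
grasp_force: 57.6
```

Emit:
step_arm(motion=[{"slide": [0, 0, -0.2], "jaw": 10, "dr": [0, 0, 0]}, {"slide": [0, 0, -0.4], "jaw": 10, "dr": [0, 0, 0]}, {"slide": [0, 0, -0.6], "jaw": 10, "dr": [0, 0, 0]}, {"slide": [0, 0, -0.8], "jaw": 10, "dr": [0, 0, 0]}, {"slide": [0, 0, -0.8], "jaw": 10, "dr": [0, 0, 0]}, {"slide": [0, 0, -0.8], "jaw": 10, "dr": [0, 0, 0]}, {"slide": [0, 0, -0.8], "jaw": 10, "dr": [0, 0, 0]}, {"slide": [0, 0, -0.8], "jaw": 10, "dr": [0, 0, 0]}])

```text
clock: 20.45
position: [512.2, -220.5, 154.5]
ee_rot: [-0.5, 0.866, -0.0, 0.0]
contact_force: [5.2, -1.0, -3.8]
gripper_width: 23.9
grasp_force: 57.6
```

```bash
python3 - <<'E'
from h import *
print(arm.read_state()["contact_force"],arm.read_state()["position"])
E
```

```text
[ 5.15985657 -0.97312425 -3.81260946] [ 512.20849175 -220.4593255   154.46386873]
```

Emit:
step_arm(motion=[{"slide": [0, 0, -0.2], "jaw": 10, "dr": [0, 0, 0]}, {"slide": [0, 0, -0.4], "jaw": 10, "dr": [0, 0, 0]}, {"slide": [0, 0, -0.5], "jaw": 10, "dr": [0, 0, 0]}, {"slide": [0, 0, -0.5], "jaw": 10, "dr": [0, 0, 0]}, {"slide": [0, 0, -0.5], "jaw": 10, "dr": [0, 0, 0]}, {"slide": [0, 0, -0.5], "jaw": 10, "dr": [0, 0, 0]}, {"slide": [0, 0, -0.5], "jaw": 10, "dr": [0, 0, 0]}, {"slide": [0, 0, -0.5], "jaw": 10, "dr": [0, 0, 0]}])

```text
clock: 21.45
position: [512.2, -220.5, 154.9]
ee_rot: [-0.5, 0.866, 0.0, 0.0]
contact_force: [4.7, -0.5, -3.6]
gripper_width: 23.7
grasp_force: 57.6
```

Emit:
step_arm(motion=[{"slide": [0, 0, -0.2], "jaw": 10, "dr": [0, 0, 0]}, {"slide": [0, 0, -0.4], "jaw": 10, "dr": [0, 0, 0]}, {"slide": [0, 0, -0.5], "jaw": 10, "dr": [0, 0, 0]}, {"slide": [0, 0, -0.5], "jaw": 10, "dr": [0, 0, 0]}, {"slide": [0, 0, -0.5], "jaw": 10, "dr": [0, 0, 0]}, {"slide": [0, 0, -0.5], "jaw": 10, "dr": [0, 0, 0]}, {"slide": [0, 0, -0.5], "jaw": 10, "dr": [0, 0, 0]}, {"slide": [0, 0, -0.5], "jaw": 10, "dr": [0, 0, 0]}])

```text
clock: 22.45
position: [512.1, -220.4, 155.3]
ee_rot: [-0.5, 0.866, 0.0, 0.0]
contact_force: [4.8, -2.4, -3.8]
gripper_width: 23.7
grasp_force: 57.6
```

Emit:
step_arm(motion=[{"slide": [0, 0, -0.2], "jaw": 10, "dr": [0, 0, 0]}, {"slide": [0, 0, -0.4], "jaw": 10, "dr": [0, 0, 0]}, {"slide": [0, 0, -0.5], "jaw": 10, "dr": [0, 0, 0]}, {"slide": [0, 0, -0.5], "jaw": 10, "dr": [0, 0, 0]}, {"slide": [0, 0, -0.5], "jaw": 10, "dr": [0, 0, 0]}, {"slide": [0, 0, -0.5], "jaw": 10, "dr": [0, 0, 0]}, {"slide": [0, 0, -0.5], "jaw": 10, "dr": [0, 0, 0]}, {"slide": [0, 0, -0.5], "jaw": 10, "dr": [0, 0, 0]}])

```text
clock: 23.45
position: [511.9, -220.3, 155.4]
ee_rot: [-0.5, 0.866, 0.0, -0.0]
contact_force: [5.0, -1.0, -5.7]
gripper_width: 23.6
grasp_force: 57.7
```

Emit:
step_arm(motion=[{"slide": [0, 0, -0.1], "jaw": 10, "dr": [0, 0, 0]}, {"slide": [0, 0, -0.2], "jaw": 10, "dr": [0, 0, 0]}, {"slide": [0, 0, -0.3], "jaw": 10, "dr": [0, 0, 0]}, {"slide": [0, 0, -0.3], "jaw": 10, "dr": [0, 0, 0]}, {"slide": [0, 0, -0.3], "jaw": 10, "dr": [0, 0, 0]}, {"slide": [0, 0, -0.3], "jaw": 10, "dr": [0, 0, 0]}, {"slide": [0, 0, -0.3], "jaw": 10, "dr": [0, 0, 0]}, {"slide": [0, 0, -0.3], "jaw": 10, "dr": [0, 0, 0]}])

```text
clock: 24.45
position: [511.8, -220.3, 155.5]
ee_rot: [-0.5, 0.866, 0.001, -0.0]
contact_force: [5.0, -0.2, -6.2]
gripper_width: 23.7
grasp_force: 57.7
```

```bash
python3 - <<'E'
from h import *
s=optics.get_image("side");t=optics.get_image("top");print(arm.read_state()["contact_force"],arm.read_state()["position"])
a=np.hstack([crop(s,175,210,100,125,4),crop(cv2.imread("pics/s5.png"),175,210,100,125,4)])
cv2.imwrite("pics/c6.png",a)
E
```

```text
[ 4.87295297 -1.62200833 -6.61810682] [ 511.79918026 -220.27617695  155.49465752]
```

View pics/c6.png

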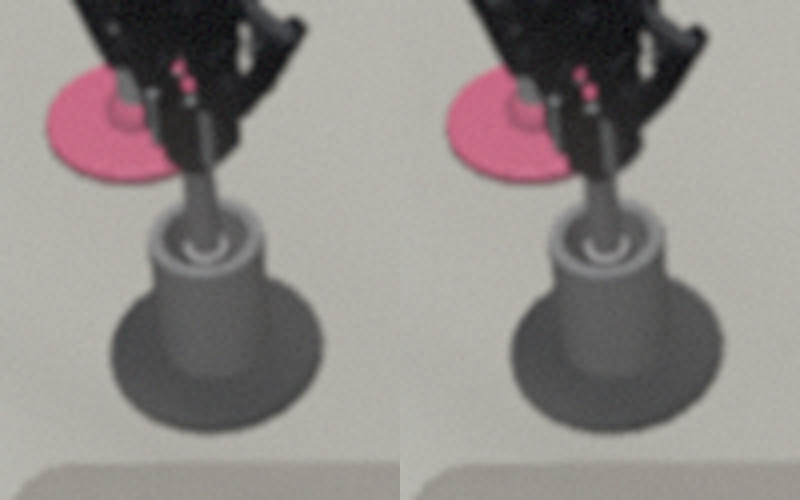

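The foot and sleeve are unmoved, and the head is against its end stop: about 60 mm drawn, and the pull rising to about 6.5 N, well under the roughly 15 N that lifts the foot.

```bash
python3 -c "
from bench import arm
print(arm.job_done())"
```

```text
the job is handed in; nothing more can be done
None
```

I handed the job in at about 24.5 s. The sleeve sits fully home on the foot and is released. The head is drawn about 60 mm to the second stop and still held there with the button squeezed in; the foot stayed down, and the arm went nowhere near the timer, mug, spice jar or pepper mill.

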